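Lay the glass pieces on their pattern cards

TASK

Lay each of the four coloured glass pieces flat on the pattern card that shows its outline, centred on the outline and turned to match it. Set the glass down without dropping it, and leave the solder spool and the flux pot standing where they are.

Things in the scene. Friction and masses are not known exactly. Their poses are not given: they have to be found in the camera images.
- glass_disc: Loose slab-glass piece, round roundel, ruby red, 50 mm in diameter, 14 mm thick, flat, with a 3 mm copper foil border round its top face and copper sides; about 55 to 130 g. Origin at the centre of its underside, z up. Starts flat on the table (z = 0).
- glass_square: Loose slab-glass piece, square, amber yellow, 46 x 46 mm, 14 mm thick, flat, with a 3 mm copper foil border round its top face and copper sides; about 55 to 130 g. Origin at the centre of its underside, z up. Starts flat on the table (z = 0).
- glass_hexagon: Loose slab-glass piece, long hexagon, dark green, 84 mm tip to tip along its x, 40 mm wide along its y, with two straight parallel edges 44 mm long along x and 45-degree points at both ends, 14 mm thick, flat, with a 3 mm copper foil border round its top face and copper sides; about 55 to 130 g. Origin at the centre of its underside, z up. Starts flat on the table (z = 0).
- glass_strip: Loose slab-glass piece, long rectangular strip, turquoise, 84 mm along its x, 34 mm wide along its y, 14 mm thick, flat, with a 3 mm copper foil border round its top face and copper sides; about 55 to 130 g. Origin at the centre of its underside, z up. Starts flat on the table (z = 0).
- card_disc: White pattern card fixed to the table, 100 mm along its x, 60 mm along its y, 3 mm thick, with the full-size outline of the disc glass drawn in that glass's colour (line 4.5 mm wide inside the outline), centred on the card and with the same x and y axes as the glass (turn does not matter). Origin at the centre of its underside; glass rests on it 3 mm above the table.
- card_square: White pattern card fixed to the table, 100 mm along its x, 60 mm along its y, 3 mm thick, with the full-size outline of the square glass drawn in that glass's colour (line 4.5 mm wide inside the outline), centred on the card and with the same x and y axes as the glass (any quarter turn fits). Origin at the centre of its underside; glass rests on it 3 mm above the table.
- card_hexagon: White pattern card fixed to the table, 100 mm along its x, 60 mm along its y, 3 mm thick, with the full-size outline of the hexagon glass drawn in that glass's colour (line 4.5 mm wide inside the outline), centred on the card and with the same x and y axes as the glass (either way round fits). Origin at the centre of its underside; glass rests on it 3 mm above the table.
- card_strip: White pattern card fixed to the table, 100 mm along its x, 60 mm along its y, 3 mm thick, with the full-size outline of the strip glass drawn in that glass's colour (line 4.5 mm wide inside the outline), centred on the card and with the same x and y axes as the glass (either way round fits). Origin at the centre of its underside; glass rests on it 3 mm above the table.
- solder_spool: Loose spool of solder standing upright, green flanges, grey metal winding, 36 mm in diameter, 36 mm high; origin at the centre of its foot. Stands among the work; not to be disturbed.
- flux_pot: Loose small white pot with red lid standing upright, 36 mm in diameter, 46 mm high; origin at the centre of its foot. Stands among the work; not to be disturbed.
Things that resemble listed ones, but are neither listed nor needed, are in the scene too. Leave any black look-alike of the card_disc alone.

How it is judged:
By the outcome, as a careful person would: the job done as asked, in the order asked, and still so for the second after the job is handed in, with the robot touching nothing.
It also fails if it takes over 96 s, if anything falls off the work surface, if the arm or the gripper's body presses on something with over 40 N, if the wrist force passes 120 N, or if a joint passes its speed limit or range.

ROBOT

A 6-joint arm with a two-finger parallel gripper is mounted at the origin on the work surface. World frame = base frame: x ahead of the robot, y to its left, z up, the work surface at z = 0. Lengths are in m, angles in rad, forces in N, time in s.
With the tool pointing down it reaches from about 0.35 to 0.8 m from the base axis. Payload 7.3 kg.
Tool frame: the origin (TCP) lies midway between the tips of the shut fingers; the grasp point (between the pads) lies 19 mm behind it (ctrl.grip_point_offset is the distance from the TCP to the grasp point, in m); z points along the fingers, y is the line along which they close (so a half turn about z gives the same grasp; the last joint's range is limited). The gripper opens to 85 mm and grips with 20 to 120 N. Pads are 22 mm wide; open, the fingers measure 114 mm over their backs; the gripper's body (76 mm by 85 mm) begins 54 mm behind the grasp point. The pads swing forward as they close: fully open they stand 13 mm farther back than shut.
Start: joints at [1.058, 0.342, 1.524, -0, 1.275, -0.146], TCP at [0.188, 0.49, 0.231] pointing down, gripper open.
Joint ranges: [-2.53, 2.53], [-0.77, 2.02], [0.04, 2.7], [-1, 4.14], [0.28, 2.66], [-3.11, 3.11]. Speed limits (rad/s): [2.57, 2.57, 3.14, 3.14, 3.14, 3.14].

INTERFACE

Orientations are given as [roll, pitch, yaw] about the fixed x, y, z axes, in that order (R = Rz(yaw) Ry(pitch) Rx(roll)).
In Python, from plant import ctrl gives the robot as it stands.
- The arm moves only by the shell command python3 -m jog 'ROWS' [FORCE]. ROWS is a JSON object of lists of equal length, an entry for each row: "dp": the shift along the tool's x, y, z in cm, a list of three; "dr": the turn, a rotation vector about the tool's x, y, z in degrees, a list of three; "grip": the finger opening in cm, from 0 to 8.54. In form: {"dp": [[dx, dy, dz], ...], "dr": [[rx, ry, rz], ...], "grip": [grip, ...]}. A call has 1 to 5 rows; each row is the pose to reach, as a shift and turn from the pose commanded when the call began, along the tool's axes at that moment; what a row does not reach only later rows make up. A row lasts 1/12 s, in which the tool goes at most 41.7 mm and 7.16 degrees, less where a joint would pass 70% of its speed; a pose out of reach is approached as far as the arm can. A call with a gripper value outside its range is refused whole. The fingers move at their own pace and stop on an object; FORCE is the grip in N (left out, the last holds). Time passes only in rows, so rows that repeat a pose let the fingers close. It gives the time, the measured TCP pose, the force, the opening and the grip force at its end, in the units of the state.
- ctrl.get_obs(): the state, without advancing time (a new reading comes with each control period).
- ctrl.grab_frame(name): name is "side" or "top" or "wrist"; returns (picture, depth): 400x640x3 uint8, blue, green, red; 400x640 float32, m along the optical axis (not along the pixel's ray), 0 where there is no reading.
- ctrl.get_calibration(name): a dict with "K" (3x3 intrinsics, pixels), "D" ([k1, k2, p1, p2, k3] as OpenCV has them; the pictures are not rectified), "xyz" and "orientation" of the camera in the world; the wrist camera has in their place "tool_from_camera" (4x4, takes a point from camera to tool coordinates, whose origin is the TCP and whose axes are the flange's). Camera axes: x right, y up, looking along -z (the intrinsics and any distortion apply to the point x, -y, -z); pixel columns grow to the right and rows downward; lengths in m; the calibration is good to about 2 mm. A picture is of the moment at which its call begins: read the wrist's pose just before it. get_calibration takes no time and is no camera call.
- ctrl.sign_off(): hands the job in; it is judged then, once.
The state is a dict: "time_s": time; "joint_positions": joint angles; "qvel": joint speeds; "effort": joint torques, N m; "tcp_pos": TCP position; "tcp_rot": TCP orientation; "contact_force": force on the tool from outside, world axes, zero at the start; "moment": the same for the moment, N m; "opening": finger opening in m; "grip_force": force on a finger pad.
Only numpy, scipy, OpenCV 4.12 (cv2) and the standard library are available. Lean on these libraries where they do the work, as an engineer would, in place of code of your own. Each camera call takes 0.05 s, during which the arm holds its last target. There are 200 camera calls.

## Working session

There is one attempt and no reset: what is moved stays moved. The work goes in short steps, Python scripts to look and compute and a shell command to move; the robot and the scene stay as the last step left them, time stands still between calls to the robot, and variables do not carry over. Pictures are saved under pics/ and viewed, at most 17 in all, crops included, and the job is handed in when it is done.

```bash
ls; mkdir -p pics; python3 - <<'E'
from plant import ctrl
import cv2,numpy as np
print(ctrl.get_obs())
for n in("top","side"):
    im,d=ctrl.grab_frame(n);cv2.imwrite(f"pics/{n}0.png",im);np.savez(f"{n}0.npz",im=im,d=d)
    print(n,ctrl.get_calibration(n))
print(ctrl.get_calibration("wrist"))
E
```

```text
pics
{'time_s': 0.0, 'joint_positions': array([ 1.05798799e+00,  3.42731805e-01,  1.52503848e+00,  2.34729461e-05,
        1.27538037e+00, -1.46021372e-01]), 'qvel': array([-0.0002021 ,  0.0012762 ,  0.00199893,  0.00157539,  0.00025147,
        0.00146349]), 'effort': array([ 4.00692106e-04, -4.33681548e+01, -2.46010423e+01, -1.81739429e-04,
        7.98751717e-03, -2.17041719e-05]), 'tcp_pos': array([0.18805726, 0.48973022, 0.23061375]), 'tcp_rot': array([-3.14005450e+00, -2.48900386e-04,  2.77479865e+00]), 'contact_force': array([ 0.0455544 ,  0.67261132, -0.32222134]), 'moment': array([-0.00561898,  0.01511698, -0.00776767]), 'grip_force': 0.0, 'opening': 0.08548909162302236}
top {'K': array([[501.09618429,   0.        , 321.36806307],
       [  0.        , 501.09618429, 203.30417063],
       [  0.        ,   0.        ,   1.        ]]), 'D': array([-0.02151219,  0.        ,  0.        ,  0.        ,  0.        ]), 'xyz': array([ 0.27401248, -0.02681051,  1.35612821]), 'orientation': array([ 1.51619661e-01,  8.19818248e-04, -1.60032175e+00])}
side {'K': array([[418.30409911,   0.
[... 227 characters left out ...]
682705, -0.79478281,  0.63523229]), 'orientation': array([ 0.97602745, -0.02322735, -0.58141933])}
{'K': array([[343.48624791,   0.        , 318.18965747],
       [  0.        , 343.48624791, 200.85883261],
       [  0.        ,   0.        ,   1.        ]]), 'D': array([-0.06968239,  0.        ,  0.        ,  0.        ,  0.        ]), 'tool_from_camera': array([[ 3.44776510e-04,  9.66095070e-01,  2.58186361e-01,
         6.49365653e-02],
       [ 9.99999932e-01, -3.00001433e-04, -2.12817521e-04,
        -8.61493730e-04],
       [-1.28145679e-04,  2.58186416e-01, -9.66095108e-01,
        -1.43705147e-01],
       [ 0.00000000e+00,  0.00000000e+00,  0.00000000e+00,
         1.00000000e+00]])}
```

View pics/top0.png

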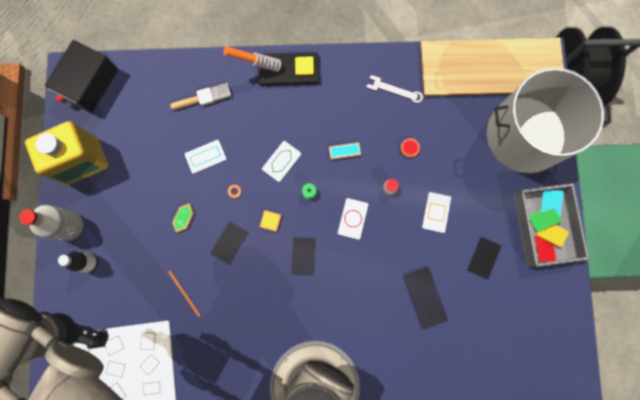

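View pics/side0.png

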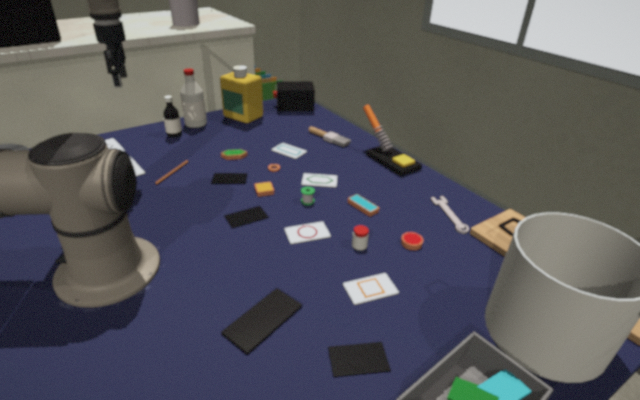

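```bash
cat > h.py <<'E'
import cv2,numpy as np
from scipy.spatial.transform import Rotation as R
from plant import ctrl
def pose(name,obs=None):
    c=ctrl.get_calibration(name)
    if name=="wrist":
        T=np.eye(4);T[:3,:3]=R.from_euler("xyz",obs["tcp_rot"]).as_matrix();T[:3,3]=obs["tcp_pos"]
        T=T@c["tool_from_camera"]
    else:
        T=np.eye(4);T[:3,:3]=R.from_euler("xyz",c["orientation"]).as_matrix();T[:3,3]=c["xyz"]
    return c["K"],c["D"],T
def toworld(px,z,cam):
    K,D,T=cam
    n=cv2.undistortPoints(np.float64(px).reshape(-1,1,2),K,D)[:,0]
    r=np.c_[n[:,0],-n[:,1],-np.ones(len(n))]@T[:3,:3].T
    return T[:3,3]+r*((z-T[2,3])/r[:,2])[:,None]
def topix(P,cam):
    K,D,T=cam
    q=(np.atleast_2d(P)-T[:3,3])@T[:3,:3]
    return cv2.projectPoints(q*[1,-1,-1],np.zeros(3),np.zeros(3),K,D)[0][:,0]
def rect(xy):
    (cx,cy),(w,h),a=cv2.minAreaRect(np.float32(xy*1000))
    if w<h: w,h,a=h,w,a+90
    return np.array([cx,cy])/1000,(round(w,1),round(h,1)),(a+90)%180-90
E
python3 - <<'E'
from h import *
f=np.load("top0.npz");im=f["im"];cam=pose("top")
m=np.uint8((im[...,2].astype(int)>im[...,0]*0.95)|(im[...,1].astype(int)>110))*255
ob=dict(hexagon=(183,217,.014),square=(271,221,.014),strip=(345,151,.014),disc=(411,147,.014),c_strip=(206,156,.003),c_hex=(282,161,.003),c_disc=(353,219,.003),c_sq=(437,212,.003),spool=(309,190,.036),pot=(391,186,.046))
n,l,s,c=cv2.connectedComponentsWithStats(m)
for k,(u,v,z) in ob.items():
    i=np.bincount(l[v-6:v+7,u-6:u+7].ravel(),minlength=n);i[0]=0;i=i.argmax()
    ct=cv2.findContours(np.uint8(l==i),0,2)[0][0]
    r=rect(toworld(ct,z,cam)[:,:2]);print(k,r[0].round(4),r[1],round(r[2],1))
cv2.imwrite("pics/crop0.png",cv2.resize(im[130:250,160:460],(800,320),interpolation=2))
E
```

```text
hexagon [0.4513 0.344 ] (87.4, 49.3) -26.1
square [0.4365 0.108 ] (54.4, 53.8) 73.4
strip [ 0.624  -0.0992] (90.8, 42.8) -83.4
disc [ 0.6275 -0.2808] (55.7, 54.0) 88.3
c_strip [0.6231 0.2876] (108.6, 69.4) -68.3
c_hex [0.6036 0.0761] (109.0, 68.5) -38.8
c_disc [ 0.4376 -0.1156] (107.9, 67.9) -15.9
c_sq [ 0.4485 -0.3444] (108.8, 69.0) -14.4
spool [0.5127 0.0017] (43.5, 40.2) -1.6
pot [ 0.5153 -0.2168] (43.5, 40.0) -2.8
```

View pics/crop0.png

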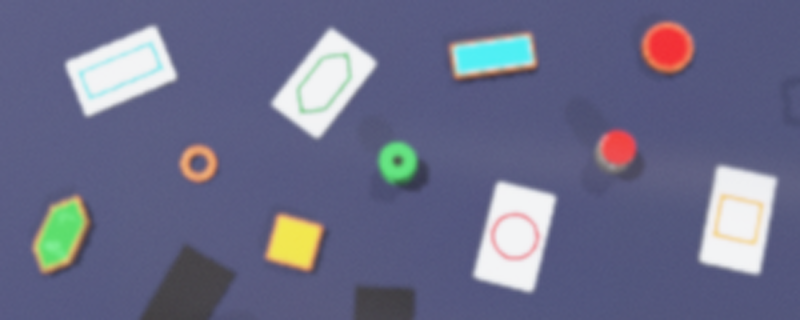

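Candidates: 
- **Glass:** the flat pieces are the hexagon (183,217), square (271,221), strip (345,151) and disc (411,147). The similar ones at about (545,220) lie stacked in the tray. The task says the pieces start flat on the table, so the first four are the ones meant.
- **Cards:** the white ones are strip (206,156), hexagon (282,161), disc (353,219) and square (437,212). The black cards are the look-alikes.

The crop confirms this and shows the four coloured outlines. I'll tour the cards with the wrist camera, starting at the strip card.

```bash
cat >> h.py <<'E'
def plan(x,y,z,yaw):
    o=ctrl.get_obs();M=R.from_euler("xyz",o["tcp_rot"])
    G=R.from_euler("xyz",[np.pi,0,np.radians(yaw)])
    dp=M.inv().apply(np.array([x,y,z])-o["tcp_pos"])*100
    dr=np.degrees((M.inv()*G).as_rotvec())
    print("dp",dp.round(2),"dr",dr.round(1),"rows>=",round(max(np.linalg.norm(dp)/4.17,np.linalg.norm(dr)/7.16),1))
HSV=dict(white=((0,0,150),(180,60,255)),disc=((172,90,60),(188,255,255)),square=((22,90,80),(36,255,255)),hexagon=((40,80,40),(80,255,255)),strip=((82,80,80),(100,255,255)))
def look(what,z,guess,save=None):
    o=ctrl.get_obs();im,d=ctrl.grab_frame("wrist");cam=pose("wrist",o)
    if save: cv2.imwrite(f"pics/{save}.png",im)
    h=cv2.cvtColor(im,cv2.COLOR_BGR2HSV)
    lo,hi=HSV[what];h0=h[...,0].astype(int)
    if hi[0]>180: h0=np.where(h0<90,h0+180,h0)
    m=(h0>=lo[0])&(h0<=hi[0])&(h[...,1]>=lo[1])&(h[...,1]<=hi[1])&(h[...,2]>=lo[2])&(h[...,2]<=hi[2])
    best=None
    for c in cv2.findContours(np.uint8(m),0,1)[0]:
        if cv2.contourArea(c)<150: continue
        r=rect(toworld(c,z,cam)[:,:2]);e=np.linalg.norm(r[0]-guess)
        if best is None or e<best[0]: best=(e,r)
    r=best[1];print(what,"t",o["time_s"],"tcp",o["tcp_pos"].round(4),np.degrees(o["tcp_rot"]).round(2),"->",r[0].round(4),r[1],round(r[2],2),"area-c")
    return r
E
python3 -c "
from h import *
plan(.623,.288,.15,111.7)"
```

```text
dp [-47.84  -3.23   8.06] dr [-0.1  0.  47.3] rows>= 11.7
```

```bash
J="python3 -m jog"
$J '{"dp":[[-20,-1.5,3],[-20,-1.5,3],[-20,-1.5,3],[-20,-1.5,3],[-20,-1.5,3]],"dr":[[0,0,0],[0,0,0],[0,0,0],[0,0,0],[0,0,0]],"grip":[8.5,8.5,8.5,8.5,8.5]}'
$J '{"dp":[[-20,-1,3],[-20,-1,3],[-20,-1,3],[-20,-1,3],[-20,-1,3]],"dr":[[0,0,0],[0,0,0],[0,0,0],[0,0,0],[0,0,0]],"grip":[8.5,8.5,8.5,8.5,8.5]}'
$J '{"dp":[[-7.8,-0.7,2],[-7.8,-0.7,2],[-7.8,-0.7,2],[-7.8,-0.7,2],[-7.8,-0.7,2]],"dr":[[0,0,30],[0,0,30],[0,0,30],[0,0,30],[0,0,30]],"grip":[8.5,8.5,8.5,8.5,8.5]}'
$J '{"dp":[[0,0,0],[0,0,0],[0,0,0],[0,0,0],[0,0,0]],"dr":[[0,0,17.3],[0,0,17.3],[0,0,17.3],[0,0,17.3],[0,0,17.3]],"grip":[8.5,8.5,8.5,8.5,8.5]}'
python3 -c "
from h import *
look('white',.003,(.623,.288),'w1')
plan(.604,.076,.15,141.2)"
```

```text
time_s: 0.52
tcp_pos: [0.3714, 0.4029, 0.2006]
tcp_rot: [-3.141, -0.0, 2.775]
contact_force: [-0.5, 0.1, -0.1]
opening: 0.0848
grip_force: 0.0
time_s: 0.93
tcp_pos: [0.5547, 0.3215, 0.1703]
tcp_rot: [-3.141, -0.0, 2.774]
contact_force: [0.3, 0.0, 0.8]
opening: 0.0849
grip_force: 0.0
time_s: 1.35
tcp_pos: [0.6232, 0.2879, 0.1498]
tcp_rot: [-3.14, -0.001, 2.245]
contact_force: [0.2, 0.6, -0.3]
opening: 0.0852
grip_force: 0.0
time_s: 1.77
tcp_pos: [0.6226, 0.2891, 0.1513]
tcp_rot: [-3.141, -0.0, 1.954]
contact_force: [-0.8, 0.1, -0.5]
opening: 0.0846
grip_force: 0.0
white t 1.7667 tcp [0.6226 0.2891 0.1513] [-179.99   -0.    111.94] -> [0.6236 0.2856] (101.3, 61.6) -68.16 area-c
dp [-19.07  -9.69   0.14] dr [ -0.   -0.  -29.3] rows>= 5.1
```

View pics/w1.png

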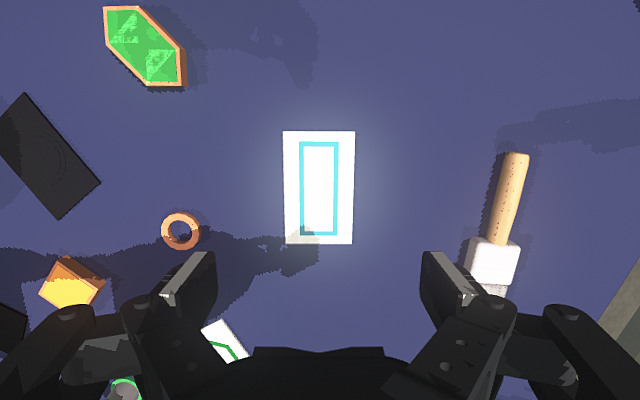

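The card sits at (318,187) with its outline fully visible, and the fingers are clear of it. Next is the hexagon card.

```bash
J="python3 -m jog"
$J '{"dp":[[-19.1,-9.7,0.1],[-19.1,-9.7,0.1],[-19.1,-9.7,0.1],[-19.1,-9.7,0.1],[-19.1,-9.7,0.1]],"dr":[[0,0,-29.3],[0,0,-29.3],[0,0,-29.3],[0,0,-29.3],[0,0,-29.3]],"grip":[8.5,8.5,8.5,8.5,8.5]}'
$J '{"dp":[[0,0,0],[0,0,0],[0,0,0]],"dr":[[0,0,0],[0,0,0],[0,0,0]],"grip":[8.5,8.5,8.5]}' >/dev/null
python3 -c "
from h import *
look('white',.003,(.604,.076))
plan(.438,-.116,.15,164)"
```

```text
time_s: 2.23
tcp_pos: [0.6037, 0.0832, 0.1506]
tcp_rot: [3.141, 0.0, 2.471]
contact_force: [0.6, 0.6, 0.0]
opening: 0.0851
grip_force: 0.0
white t 2.4833 tcp [0.6044 0.0847 0.1506] [179.96  -0.   141.01] -> [0.6041 0.0743] (100.7, 60.7) -38.7 area-c
dp [  0.28 -26.12   0.03] dr [  0.    0.  -22.9] rows>= 6.3
```

```bash
J="python3 -m jog"
$J '{"dp":[[0.3,-19,0],[0.3,-19,0],[0.3,-19,0],[0.3,-19,0],[0.3,-19,0]],"dr":[[0,0,0],[0,0,0],[0,0,0],[0,0,0],[0,0,0]],"grip":[8.5,8.5,8.5,8.5,8.5]}'>/dev/null
$J '{"dp":[[0,-7.1,0],[0,-7.1,0],[0,-7.1,0],[0,-7.1,0],[0,-7.1,0]],"dr":[[0,0,-22.9],[0,0,-22.9],[0,0,-22.9],[0,0,-22.9],[0,0,-22.9]],"grip":[8.5,8.5,8.5,8.5,8.5]}'
python3 -c "
from h import *
look('white',.003,(.438,-.116))
plan(.4485,-.344,.15,165.6)"
```

```text
time_s: 3.37
tcp_pos: [0.4381, -0.1158, 0.1505]
tcp_rot: [3.141, 0.001, 2.863]
contact_force: [0.9, 0.1, 0.5]
opening: 0.085
grip_force: 0.0
white t 3.3667 tcp [ 0.4381 -0.1158  0.1505] [1.7999e+02 4.0000e-02 1.6406e+02] -> [ 0.438  -0.1171] (100.6, 61.0) -15.92 area-c
dp [ -7.31 -21.66   0.05] dr [ 0.   0.  -1.7] rows>= 5.5
```

```bash
J="python3 -m jog"
$J '{"dp":[[-6,-18,0],[-6,-18,0],[-6,-18,0],[-6,-18,0],[-6,-18,0]],"dr":[[0,0,-1.7],[0,0,-1.7],[0,0,-1.7],[0,0,-1.7],[0,0,-1.7]],"grip":[8.5,8.5,8.5,8.5,8.5]}'>/dev/null
$J '{"dp":[[-1.2,-3.8,0],[-1.2,-3.8,0],[-1.2,-3.8,0],[-1.2,-3.8,0]],"dr":[[0,0,0],[0,0,0],[0,0,0],[0,0,0]],"grip":[8.5,8.5,8.5,8.5]}'
python3 -c "
from h import *
look('white',.003,(.4485,-.344))
plan(.6275,-.281,.15,165.6)"
```

```text
time_s: 4.17
tcp_pos: [0.4479, -0.3446, 0.1498]
tcp_rot: [3.141, -0.001, 2.89]
contact_force: [0.1, 0.7, 0.2]
opening: 0.0849
grip_force: 0.0
white t 4.1667 tcp [ 0.4479 -0.3446  0.1498] [ 1.7994e+02 -6.0000e-02  1.6559e+02] -> [ 0.4484 -0.346 ] (100.4, 60.7) -14.41 area-c
dp [-15.83  10.58  -0.  ] dr [ 0.1 -0.   0. ] rows>= 4.6
```

```bash
J="python3 -m jog"
$J '{"dp":[[-15.8,10.6,0],[-15.8,10.6,0],[-15.8,10.6,0],[-15.8,10.6,0],[-15.8,10.6,0]],"dr":[[0,0,1.5],[0,0,1.5],[0,0,1.5],[0,0,1.5],[0,0,1.5]],"grip":[8.5,8.5,8.5,8.5,8.5]}'>/dev/null
$J '{"dp":[[0,0,0],[0,0,0],[0,0,0]],"dr":[[0,0,0],[0,0,0],[0,0,0]],"grip":[8.5,8.5,8.5]}'
python3 -c "
from h import *
r=look('disc',.014,(.6275,-.281),'w2')
plan(*r[0],.002,164)"
```

```text
time_s: 4.88
tcp_pos: [0.6264, -0.2813, 0.1502]
tcp_rot: [3.142, -0.001, 2.865]
contact_force: [-0.7, 0.5, 0.2]
opening: 0.0851
grip_force: 0.0
disc t 4.8833 tcp [ 0.6264 -0.2813  0.1502] [ 1.8000e+02 -7.0000e-02  1.6416e+02] -> [ 0.6265 -0.2816] (48.1, 47.5) 29.31 area-c
dp [-0.04  0.04 14.84] dr [ 0.  -0.   0.1] rows>= 3.6
```

View pics/w2.png

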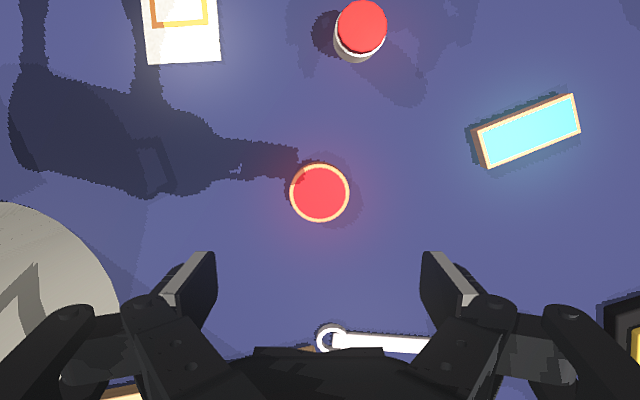

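The disc is at (319,193), centred between the open fingers, and the strip is at (527,130). Now I'll descend and grip.

```bash
J="python3 -m jog"
$J '{"dp":[[0,0,4],[0,0,8],[0,0,11.5],[0,0,13.5],[0,0,14.8]],"dr":[[0,0,0],[0,0,0],[0,0,0],[0,0,0],[0,0,0]],"grip":[8.5,8.5,8.5,8.5,8.5]}' 40
$J '{"dp":[[0,0,0],[0,0,0],[0,0,0],[0,0,0],[0,0,0]],"dr":[[0,0,0],[0,0,0],[0,0,0],[0,0,0],[0,0,0]],"grip":[8.5,4,4,4,4]}' 40
$J '{"dp":[[0,0,0],[0,0,0],[0,0,0],[0,0,0],[0,0,0]],"dr":[[0,0,0],[0,0,0],[0,0,0],[0,0,0],[0,0,0]],"grip":[4,4,4,4,4]}' 40
```

```text
time_s: 5.35
tcp_pos: [0.6242, -0.2822, -0.0006]
tcp_rot: [3.14, -0.005, 2.862]
contact_force: [-0.2, -0.2, -0.2]
opening: 0.0847
grip_force: 0.0
time_s: 5.77
tcp_pos: [0.6282, -0.2833, 0.0053]
tcp_rot: [-3.141, 0.004, 2.864]
contact_force: [-1.5, 0.2, 4.8]
opening: 0.0475
grip_force: 40.3
time_s: 6.18
tcp_pos: [0.6281, -0.2832, 0.0053]
tcp_rot: [-3.14, 0.004, 2.864]
contact_force: [-1.3, 1.0, 4.8]
opening: 0.0475
grip_force: 40.3
```

```bash
J="python3 -m jog"
$J '{"dp":[[0,0,-1],[0,0,-3],[0,0,-6],[0,0,-9],[0,0,-10]],"dr":[[0,0,0],[0,0,0],[0,0,0],[0,0,0],[0,0,0]],"grip":[4,4,4,4,4]}'
$J '{"dp":[[0,0,0],[0,0,0],[0,0,0]],"dr":[[0,0,0],[0,0,0],[0,0,0]],"grip":[4,4,4]}'
python3 -c "
from h import *
r=look('disc',.11,(.6275,-.281),'w3')"
```

```text
time_s: 6.6
tcp_pos: [0.6291, -0.2837, 0.1091]
tcp_rot: [-3.139, 0.009, 2.864]
contact_force: [0.8, 0.1, 0.2]
opening: 0.0475
grip_force: 41.4
time_s: 6.85
tcp_pos: [0.6259, -0.2819, 0.1006]
tcp_rot: [3.141, -0.003, 2.864]
contact_force: [-0.1, 0.3, -1.4]
opening: 0.0477
grip_force: 41.4
disc t 6.85 tcp [ 0.6259 -0.2819  0.1006] [ 1.7995e+02 -1.6000e-01  1.6408e+02] -> [ 0.6265 -0.2829] (44.5, 44.3) -80.98 area-c
```

View pics/w3.png

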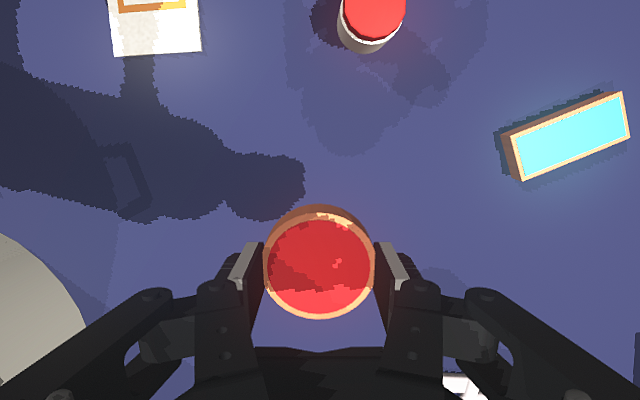

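```bash
J="python3 -m jog"
python3 -c "
from h import *
plan(.4374,-.1161,.1006,164)"
```

```text
dp [22.67 10.77  0.05] dr [ 0.1 -0.2  0.1] rows>= 6.0
```

```bash
J="python3 -m jog"
$J '{"dp":[[2,1,0],[5,2.4,0],[8,3.8,0],[11.5,5.5,0],[15,7.1,0]],"dr":[[0,0,0],[0,0,0],[0,0,0],[0,0,0],[0,0,0]],"grip":[4,4,4,4,4]}'>/dev/null
$J '{"dp":[[3,1.5,0],[5.5,2.6,0],[7,3.3,0],[7.7,3.7,0],[7.7,3.7,0]],"dr":[[0,0,0],[0,0,0],[0,0,0],[0,0,0],[0,0,0]],"grip":[4,4,4,4,4]}'
$J '{"dp":[[0,0,2],[0,0,5],[0,0,7],[0,0,7.5],[0,0,7.5]],"dr":[[0,0,0],[0,0,0],[0,0,0],[0,0,0],[0,0,0]],"grip":[4,4,4,4,4]}'
$J '{"dp":[[0,0,0],[0,0,0],[0,0,0]],"dr":[[0,0,0],[0,0,0],[0,0,0]],"grip":[4,4,4]}'
python3 -c "
from h import *
plan(.4374,-.1161,.0085,164);look('disc',.0335,(.4380,-.1171))"
```

```text
time_s: 7.73
tcp_pos: [0.4368, -0.1152, 0.1016]
tcp_rot: [3.141, -0.003, 2.865]
contact_force: [0.4, -0.0, -0.5]
opening: 0.0475
grip_force: 41.4
time_s: 8.15
tcp_pos: [0.4381, -0.1167, 0.0258]
tcp_rot: [3.141, -0.003, 2.863]
contact_force: [-0.1, -0.4, -1.0]
opening: 0.0478
grip_force: 41.5
time_s: 8.4
tcp_pos: [0.4392, -0.1168, 0.0284]
tcp_rot: [-3.141, 0.002, 2.864]
contact_force: [0.9, 0.0, -0.5]
opening: 0.0475
grip_force: 41.5
dp [0.19 0.02 1.99] dr [-0.   0.1  0.1] rows>= 0.5
disc t 8.4 tcp [ 0.4392 -0.1168  0.0284] [-1.7998e+02  1.4000e-01  1.6408e+02] -> [ 0.4395 -0.1186] (52.8, 48.7) 43.58 area-c
```

```bash
J="python3 -m jog"
$J '{"dp":[[0.1,0,0.5],[0.1,0,1],[0.1,0,1.3],[0.1,0,1.6],[0.1,0,1.6]],"dr":[[0,0,0],[0,0,0],[0,0,0],[0,0,0],[0,0,0]],"grip":[4,4,4,4,4]}'
$J '{"dp":[[0,0,0.1],[0,0,0.1],[0,0,0.2],[0,0,0.2],[0,0,0.2]],"dr":[[0,0,0],[0,0,0],[0,0,0],[0,0,0],[0,0,0]],"grip":[4,4,4,4,4]}'
python3 -c "
from h import *
print(ctrl.get_obs()['contact_force']);look('disc',.017,(.4380,-.1171));plan(.4374,-.1161,.0085,164)"
```

```text
time_s: 8.87
tcp_pos: [0.4368, -0.1159, 0.0106]
tcp_rot: [3.141, -0.001, 2.864]
contact_force: [-0.3, -0.1, -0.5]
opening: 0.0478
grip_force: 41.5
time_s: 9.28
tcp_pos: [0.4373, -0.1161, 0.0094]
tcp_rot: [3.142, 0.0, 2.864]
contact_force: [0.9, 0.6, -1.0]
opening: 0.0476
grip_force: 41.5
[ 0.92406772  0.5522529  -1.02241183]
disc t 9.2833 tcp [ 0.4373 -0.1161  0.0094] [1.8000e+02 1.0000e-02 1.6408e+02] -> [ 0.4373 -0.1179] (48.1, 47.2) 57.01 area-c
dp [-0.01 -0.    0.09] dr [0.  0.  0.1] rows>= 0.0
```

```bash
J="python3 -m jog"
$J '{"dp":[[0,0.1,0],[0,0.1,0],[0,0.1,0.05],[0,0.1,0.1],[0,0.1,0.1]],"dr":[[0,0,0],[0,0,0],[0,0,0],[0,0,0],[0,0,0]],"grip":[4,4,4,4,4]}'
$J '{"dp":[[0,0,0.05],[0,0,0.1],[0,0,0.15],[0,0,0.15],[0,0,0.15]],"dr":[[0,0,0],[0,0,0],[0,0,0],[0,0,0],[0,0,0]],"grip":[4,4,4,4,4]}'
```

```text
time_s: 9.75
tcp_pos: [0.4375, -0.1151, 0.0083]
tcp_rot: [3.141, 0.0, 2.864]
contact_force: [-0.4, 0.5, 0.0]
opening: 0.0475
grip_force: 41.6
time_s: 10.17
tcp_pos: [0.4376, -0.1151, 0.0081]
tcp_rot: [-3.142, 0.001, 2.864]
contact_force: [-4.9, 1.9, 17.9]
opening: 0.048
grip_force: 43.4
```

```bash
J="python3 -m jog"
$J '{"dp":[[0,0,-0.1],[0,0,-0.1],[0,0,-0.1],[0,0,-0.1],[0,0,-0.1]],"dr":[[0,0,0],[0,0,0],[0,0,0],[0,0,0],[0,0,0]],"grip":[4,4,6,8.5,8.5]}'
$J '{"dp":[[0,0,0],[0,0,-1],[0,0,-4],[0,0,-8],[0,0,-12]],"dr":[[0,0,0],[0,0,0],[0,0,0],[0,0,0],[0,0,0]],"grip":[8.5,8.5,8.5,8.5,8.5]}'
$J '{"dp":[[0,0,-2],[0,0,-2],[0,0,-2],[0,0,-2],[0,0,-2]],"dr":[[0,0,0],[0,0,0],[0,0,0],[0,0,0],[0,0,0]],"grip":[8.5,8.5,8.5,8.5,8.5]}'
python3 -c "
from h import *
look('disc',.017,(.4380,-.1171),'w4');look('white',.003,(.4380,-.1171));plan(.624,-.099,.15,96.6)"
```

```text
time_s: 10.58
tcp_pos: [0.4375, -0.1151, 0.0076]
tcp_rot: [3.141, -0.0, 2.864]
contact_force: [0.2, 0.3, -0.2]
opening: 0.0809
grip_force: 0.0
time_s: 11.0
tcp_pos: [0.4366, -0.1147, 0.1285]
tcp_rot: [3.141, -0.003, 2.864]
contact_force: [0.4, -1.2, 0.4]
opening: 0.0854
grip_force: 0.0
time_s: 11.42
tcp_pos: [0.4366, -0.1147, 0.1464]
tcp_rot: [3.141, -0.003, 2.864]
contact_force: [1.4, 0.4, 0.6]
opening: 0.085
grip_force: 0.0
disc t 11.4167 tcp [ 0.4366 -0.1147  0.1464] [ 1.7997e+02 -1.7000e-01  1.6408e+02] -> [ 0.4366 -0.1173] (48.1, 44.7) 28.95 area-c
white t 11.4667 tcp [ 0.4367 -0.1148  0.1464] [179.97  -0.18 164.08] -> [ 0.4381 -0.1172] (100.5, 60.7) -15.96 area-c
dp [-17.56   6.66  -0.39] dr [-0.1 -0.2 67.5] rows>= 9.4
```

View pics/w4.png

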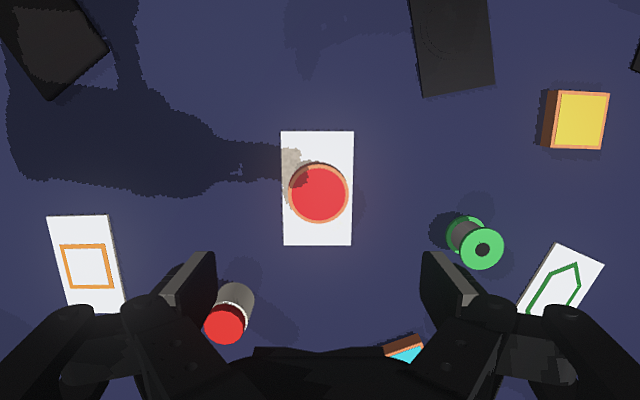

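The disc at (318,193) lies on its card at (317,188). I'll measure that fit more strictly offline from the saved picture, then go to the strip.

```bash
python3 - <<'E'
from h import *
o=dict(tcp_pos=np.array([.4366,-.1147,.1464]),tcp_rot=np.radians([179.97,-.17,164.08]))
cam=pose("wrist",o);im=cv2.imread("pics/w4.png");h=cv2.cvtColor(im,cv2.COLOR_BGR2HSV)
for v in(158,168,178,188,198,208,218,225):print(v,[tuple(int(t) for t in h[v,u]) for u in (285,291,295,300,318,336,341,345,349)])
for lim in(5,7,9):
    m=np.uint8(((h[...,0]>170)|(h[...,0]<lim))&(h[...,1]>100)); m[:,:270]=0;m[:,370:]=0;m[:140]=0;m[250:]=0
    c=max(cv2.findContours(m,0,1)[0],key=cv2.contourArea)
    P=toworld(c,.017,cam)[:,:2]
    x=np.c_[2*P,np.ones(len(P))];s=np.linalg.lstsq(x,(P**2).sum(1),rcond=None)[0]
    print(lim,s[:2].round(4),np.sqrt(s[2]+s[:2]@s[:2]).round(4),rect(P))
E
```

```text
158 [(18, 31, 183), (18, 30, 187), (16, 27, 195), (120, 2, 227), (114, 5, 240), (113, 4, 239), (113, 4, 239), (108, 5, 239), (108, 5, 239)]
168 [(18, 30, 186), (17, 31, 189), (19, 31, 175), (3, 114, 98), (2, 156, 222), (177, 19, 137), (113, 4, 239), (113, 4, 239), (114, 5, 239)]
178 [(18, 33, 188), (179, 158, 113), (9, 121, 148), (179, 158, 144), (179, 173, 228), (179, 172, 228), (12, 122, 232), (54, 12, 218), (38, 4, 235)]
188 [(16, 31, 181), (10, 130, 200), (179, 177, 213), (179, 176, 233), (179, 173, 229), (179, 172, 228), (179, 172, 228), (13, 121, 230), (97, 9, 244)]
198 [(17, 36, 182), (10, 135, 229), (179, 177, 227), (179, 176, 227), (179, 174, 228), (179, 173, 228), (179, 172, 228), (9, 132, 230), (103, 16, 252)]
208 [(114, 5, 239), (12, 67, 201), (7, 144, 229), (179, 177, 228), (179, 173, 228), (179, 174, 228), (7, 139, 229), (0, 5, 233), (110, 3, 238)]
218 [(113, 4, 239), (113, 4, 238), (114, 5, 239), (8, 9, 233), (179, 178, 228), (143, 4, 235), (113, 4, 238), (114, 5, 239), (113, 4, 239)]
225 [(113, 4, 240), (113, 4, 238), (113, 4, 238), (114, 5, 239), (107, 9, 244), (110, 3, 238), (110, 3, 237), (100, 3, 237), (113, 4, 242)]
5 [ 0.4384 -0.1162] 0.0216 (array([ 0.43847369, -0.11616957]), (43.8, 42.8), -15.905174255371094)
7 [ 0.4383 -0.1161] 0.0219 (array([ 0.43827841, -0.11633179]), (44.1, 43.6), 29.069589614868164)
9 [ 0.4368 -0.1168] 0.0229 (array([ 0.4373743 , -0.11739378]), (48.2, 44.2), 47.38414764404297)
```

```bash
J="python3 -m jog"
$J '{"dp":[[-17.5,6.7,-0.4],[-17.5,6.7,-0.4],[-17.5,6.7,-0.4],[-17.5,6.7,-0.4],[-17.5,6.7,-0.4]],"dr":[[0,0,34],[0,0,34],[0,0,34],[0,0,34],[0,0,34]],"grip":[8.5,8.5,8.5,8.5,8.5]}'>/dev/null
$J '{"dp":[[0,0,0],[0,0,0],[0,0,0],[0,0,0],[0,0,0]],"dr":[[0,0,33.5],[0,0,33.5],[0,0,33.5],[0,0,33.5],[0,0,33.5]],"grip":[8.5,8.5,8.5,8.5,8.5]}'
$J '{"dp":[[0,0,0],[0,0,0],[0,0,0]],"dr":[[0,0,0],[0,0,0],[0,0,0]],"grip":[8.5,8.5,8.5]}'
python3 -c "
from h import *
r=look('strip',.014,(.624,-.099))
plan(*r[0],.006,r[2]%180)"
```

```text
time_s: 12.35
tcp_pos: [0.6238, -0.0985, 0.1502]
tcp_rot: [-3.139, -0.001, 1.679]
contact_force: [0.7, 0.9, -0.1]
opening: 0.0851
grip_force: 0.0
time_s: 12.6
tcp_pos: [0.624, -0.0986, 0.1511]
tcp_rot: [-3.141, -0.001, 1.688]
contact_force: [0.3, -0.9, 0.4]
opening: 0.085
grip_force: 0.0
strip t 12.6 tcp [ 0.624  -0.0986  0.1511] [-1.7994e+02 -3.0000e-02  9.6730e+01] -> [ 0.6259 -0.1013] (77.2, 27.6) -83.85 area-c
dp [-0.29  0.16 14.53] dr [-0.  -0.   0.6] rows>= 3.5
```

Strict mask: the disc is 1 mm off its card centre, which is good. The strip measures 77 x 28 mm, as expected. Now I'll grasp it.

```bash
J="python3 -m jog"
$J '{"dp":[[-0.3,0.15,4],[-0.3,0.15,8],[-0.3,0.15,11.5],[-0.3,0.15,13.5],[-0.3,0.15,14.6]],"dr":[[0,0,0.6],[0,0,0.6],[0,0,0.6],[0,0,0.6],[0,0,0.6]],"grip":[8.5,8.5,8.5,8.5,8.5]}' 40
$J '{"dp":[[0,0,0],[0,0,0],[0,0,0],[0,0,0],[0,0,0]],"dr":[[0,0,0],[0,0,0],[0,0,0],[0,0,0],[0,0,0]],"grip":[8.5,6,2.5,2.5,2.5]}' 40
$J '{"dp":[[0,0,0],[0,0,0],[0,0,0]],"dr":[[0,0,0],[0,0,0],[0,0,0]],"grip":[2.5,2.5,2.5]}' 40
$J '{"dp":[[0,0,-1],[0,0,-3],[0,0,-6],[0,0,-9],[0,0,-10]],"dr":[[0,0,0],[0,0,0],[0,0,0],[0,0,0],[0,0,0]],"grip":[2.5,2.5,2.5,2.5,2.5]}'
$J '{"dp":[[0,0,0],[0,0,0],[0,0,0],[0,0,0]],"dr":[[0,0,0],[0,0,0],[0,0,0],[0,0,0]],"grip":[2.5,2.5,2.5,2.5]}'
python3 -c "
from h import *
look('strip',.113,(.626,-.101),'w5')
plan(.6236,.2856,.105,111.84)"
```

```text
time_s: 13.07
tcp_pos: [0.624, -0.101, 0.0022]
tcp_rot: [-3.136, -0.002, 1.677]
contact_force: [0.0, -0.2, 1.0]
opening: 0.0848
grip_force: 0.0
time_s: 13.48
tcp_pos: [0.627, -0.1017, 0.0076]
tcp_rot: [3.139, 0.001, 1.675]
contact_force: [0.2, -0.6, 0.5]
opening: 0.0382
grip_force: 0.0
time_s: 13.73
tcp_pos: [0.627, -0.1017, 0.0077]
tcp_rot: [3.139, 0.001, 1.675]
contact_force: [-0.2, 0.8, 6.9]
opening: 0.0328
grip_force: 39.9
time_s: 14.15
tcp_pos: [0.6282, -0.102, 0.1113]
tcp_rot: [3.134, 0.003, 1.675]
contact_force: [1.4, -1.1, -0.5]
opening: 0.0325
grip_force: 40.2
time_s: 14.48
tcp_pos: [0.6249, -0.1012, 0.1037]
tcp_rot: [-3.138, -0.002, 1.675]
contact_force: [0.0, -0.2, -2.3]
opening: 0.0325
grip_force: 40.2
strip t 14.4833 tcp [ 0.6249 -0.1012  0.1037] [-1.798e+02 -9.000e-02  9.598e+01] -> [ 0.6245 -0.0998] (76.6, 27.5) -83.86 area-c
dp [38.49  3.89 -0.07] dr [ -0.2  -0.1 -15.9] rows>= 9.3
```

View pics/w5.png

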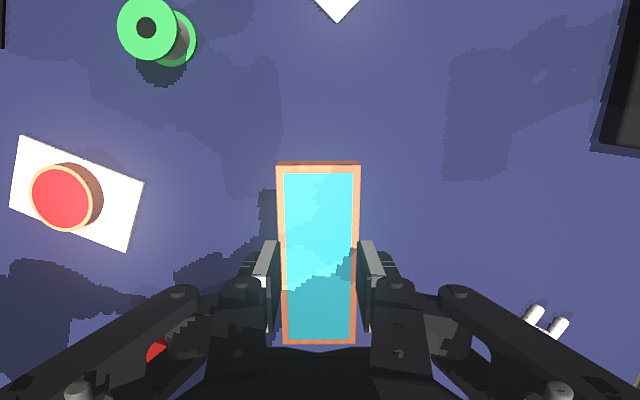

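The strip at (318,258) is held square between the pads, centred. I'll carry it to its card.

```bash
J="python3 -m jog"
$J '{"dp":[[2,0.2,0],[5,0.5,0],[8.5,0.9,0],[12,1.2,0],[16,1.6,0]],"dr":[[0,0,0],[0,0,0],[0,0,0],[0,0,0],[0,0,0]],"grip":[2.5,2.5,2.5,2.5,2.5]}'>/dev/null
$J '{"dp":[[4,0.4,0],[8,0.8,0],[12,1.2,0],[15.5,1.6,0],[18,1.8,0]],"dr":[[0,0,0],[0,0,0],[0,0,0],[0,0,0],[0,0,0]],"grip":[2.5,2.5,2.5,2.5,2.5]}'>/dev/null
$J '{"dp":[[2,0.2,0],[3.5,0.4,0],[4.4,0.5,0],[4.4,0.5,0],[4.4,0.5,0]],"dr":[[0,0,-3],[0,0,-7],[0,0,-11],[0,0,-15],[0,0,-15.7]],"grip":[2.5,2.5,2.5,2.5,2.5]}'>/dev/null
$J '{"dp":[[0,0,2],[0,0,4],[0,0,6],[0,0,7],[0,0,7.5]],"dr":[[0,0,0],[0,0,0],[0,0,0],[0,0,0],[0,0,0]],"grip":[2.5,2.5,2.5,2.5,2.5]}'>/dev/null
$J '{"dp":[[0,0,0],[0,0,0],[0,0,0],[0,0,0],[0,0,0]],"dr":[[0,0,0],[0,0,0],[0,0,0],[0,0,0],[0,0,0]],"grip":[2.5,2.5,2.5,2.5,2.5]}'
python3 -c "
from h import *
plan(.6241,.2843,.012,111.7);look('strip',.037,(.6236,.2856))"
```

```text
time_s: 16.62
tcp_pos: [0.6253, 0.2847, 0.032]
tcp_rot: [3.14, 0.0, 1.949]
contact_force: [-0.3, -1.0, -1.3]
opening: 0.0324
grip_force: 40.1
dp [ 0.01 -0.13  2.  ] dr [ 0.1  0.  -0. ] rows>= 0.5
strip t 16.6167 tcp [0.6253 0.2847 0.032 ] [179.89   0.   111.68] -> [0.6251 0.2841] (79.1, 28.3) -68.16 area-c
```

```bash
J="python3 -m jog"
$J '{"dp":[[0.1,-0.1,0.5],[0.1,-0.1,1],[0.1,-0.1,1.5],[0.1,-0.1,2],[0.1,-0.1,2]],"dr":[[0,0,0],[0,0,0],[0,0,0],[0,0,0],[0,0,0]],"grip":[2.5,2.5,2.5,2.5,2.5]}'
$J '{"dp":[[0,0,0.05],[0,0,0.1],[0,0,0.1],[0,0,0.15],[0,0,0.15]],"dr":[[0,0,0],[0,0,0],[0,0,0],[0,0,0],[0,0,0]],"grip":[2.5,2.5,2.5,2.5,2.5]}'
python3 -c "
from h import *
plan(.6241,.2843,.0107,111.7);look('strip',.018,(.6236,.2856))"
```

```text
time_s: 17.08
tcp_pos: [0.6233, 0.2851, 0.0108]
tcp_rot: [-3.141, -0.0, 1.949]
contact_force: [-0.9, -0.7, 0.9]
opening: 0.0327
grip_force: 40.4
time_s: 17.5
tcp_pos: [0.6234, 0.2851, 0.0107]
tcp_rot: [3.141, -0.0, 1.949]
contact_force: [-4.5, -0.9, 11.7]
opening: 0.0326
grip_force: 41.3
dp [-0.1   0.04 -0.  ] dr [ 0. -0. -0.] rows>= 0.0
strip t 17.5 tcp [0.6234 0.2851 0.0107] [179.99  -0.   111.69] -> [0.6226 0.2855] (77.8, 27.9) -68.14 area-c
```

```bash
J="python3 -m jog"
$J '{"dp":[[0,0.05,-0.1],[0,0.05,-0.1],[0,0.05,-0.1],[0,0.05,-0.1],[0,0.05,-0.1]],"dr":[[0,0,0],[0,0,0],[0,0,0],[0,0,0],[0,0,0]],"grip":[2.5,2.5,2.5,4,6]}'
$J '{"dp":[[0,0,0],[0,0,-1],[0,0,-4],[0,0,-8],[0,0,-12]],"dr":[[0,0,0],[0,0,0],[0,0,0],[0,0,0],[0,0,0]],"grip":[8.5,8.5,8.5,8.5,8.5]}'
$J '{"dp":[[0,0,-2],[0,0,-2],[0,0,-2],[0,0,-2],[0,0,-2]],"dr":[[0,0,0],[0,0,0],[0,0,0],[0,0,0],[0,0,0]],"grip":[8.5,8.5,8.5,8.5,8.5]}'
$J '{"dp":[[0,0,0],[0,0,0],[0,0,0]],"dr":[[0,0,0],[0,0,0],[0,0,0]],"grip":[8.5,8.5,8.5]}'>/dev/null
python3 -c "
from h import *
look('strip',.017,(.6236,.2856),'w6');look('white',.003,(.6236,.2856));plan(.4513,.344,.15,153.9)"
```

```text
time_s: 17.97
tcp_pos: [0.6239, 0.2852, 0.0099]
tcp_rot: [-3.141, -0.0, 1.949]
contact_force: [0.6, -0.1, 0.4]
opening: 0.0506
grip_force: 0.0
time_s: 18.38
tcp_pos: [0.6233, 0.285, 0.1313]
tcp_rot: [-3.139, -0.0, 1.949]
contact_force: [1.2, 0.4, 0.1]
opening: 0.0849
grip_force: 0.0
time_s: 18.8
tcp_pos: [0.6231, 0.2849, 0.1486]
tcp_rot: [-3.138, -0.0, 1.949]
contact_force: [-0.6, 0.5, 0.4]
opening: 0.0848
grip_force: 0.0
strip t 19.05 tcp [0.6237 0.2851 0.1494] [-1.7992e+02 -1.0000e-02  1.1168e+02] -> [0.6235 0.2854] (78.0, 27.3) -67.95 area-c
white t 19.1 tcp [0.6238 0.2852 0.1497] [-1.7994e+02 -1.0000e-02  1.1168e+02] -> [0.6235 0.2858] (101.0, 61.3) -68.21 area-c
dp [ 11.84 -13.86  -0.  ] dr [ -0.   -0.  -42.2] rows>= 5.9
```

Strip is placed to within 0.5 mm and 0.3°. Next is the hexagon.

```bash
J="python3 -m jog"
$J '{"dp":[[11.8,-13.9,0],[11.8,-13.9,0],[11.8,-13.9,0],[11.8,-13.9,0],[11.8,-13.9,0]],"dr":[[0,0,-34],[0,0,-34],[0,0,-34],[0,0,-34],[0,0,-34]],"grip":[8.5,8.5,8.5,8.5,8.5]}'>/dev/null
$J '{"dp":[[0,0,0],[0,0,0],[0,0,0]],"dr":[[0,0,-8.2],[0,0,-8.2],[0,0,-8.2]],"grip":[8.5,8.5,8.5]}'>/dev/null
$J '{"dp":[[0,0,0],[0,0,0],[0,0,0]],"dr":[[0,0,0],[0,0,0],[0,0,0]],"grip":[8.5,8.5,8.5]}'
python3 -c "
from h import *
r=look('hexagon',.014,(.451,.344),'w7')
plan(*r[0],.006,r[2]%180)"
```

```text
time_s: 20.07
tcp_pos: [0.4518, 0.3431, 0.1501]
tcp_rot: [-3.142, -0.0, 2.683]
contact_force: [0.2, -0.1, 0.6]
opening: 0.0847
grip_force: 0.0Traceback (most recent call last):
  File "<string>", line 3, in <module>
    r=look('hexagon',.014,(.451,.344),'w7')
  File "h.py", line 44, in look
    r=best[1];print(what,"t",o["time_s"],"tcp",o["tcp_pos"].round(4),np.degrees(o["tcp_rot"]).round(2),"->",r[0].round(4),r[1],round(r[2],2),"area-c")
      ~~~~^^^
TypeError: 'NoneType' object is not subscriptable
```

View pics/w7.png

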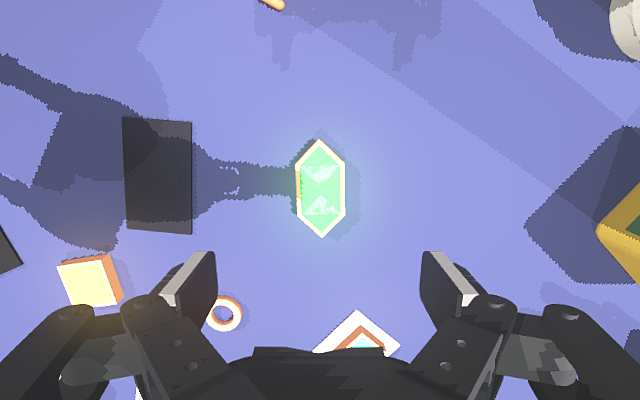

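Bright exposure: the hexagon is at (320,187), pale green and aligned with the tool. I'll relax its colour limits and measure from the saved picture.

```bash
sed -i "s/hexagon=((40,80,40),(80/hexagon=((50,38,40),(90/; s/    best=None$/    m=cv2.morphologyEx(np.uint8(m),cv2.MORPH_CLOSE,np.ones((9,9))) if what=='hexagon' else m\n    best=None/" h.py
python3 -c "
from h import *
im=cv2.imread('pics/w7.png');h=cv2.cvtColor(im,cv2.COLOR_BGR2HSV)
for v in(150,175,200,222):print([tuple(int(t) for t in h[v,u]) for u in (280,293,297,301,305,320,335,341,345,350)])
r=look('hexagon',.014,(.451,.344))
plan(*r[0],.007,r[2]%180)"
```

```text
[(114, 79, 229), (113, 77, 229), (112, 75, 231), (92, 52, 127), (98, 71, 137), (70, 66, 255), (109, 73, 200), (112, 75, 220), (112, 73, 230), (113, 73, 229)]
[(103, 66, 150), (97, 66, 151), (21, 86, 255), (64, 120, 255), (68, 72, 255), (81, 17, 255), (69, 62, 255), (30, 17, 255), (107, 90, 206), (109, 72, 216)]
[(111, 78, 228), (95, 63, 150), (30, 62, 255), (68, 103, 255), (68, 72, 255), (82, 18, 255), (69, 67, 255), (30, 23, 255), (106, 90, 195), (108, 74, 217)]
[(113, 80, 229), (111, 78, 229), (110, 78, 229), (110, 81, 230), (30, 15, 255), (69, 72, 255), (30, 9, 255), (108, 79, 217), (109, 78, 217), (110, 78, 217)]
hexagon t 20.1167 tcp [0.4517 0.3432 0.1501] [-1.7999e+02 -1.0000e-02  1.5376e+02] -> [0.4523 0.3436] (73.0, 33.0) -24.02 area-c
dp [-0.05  0.07 14.31] dr [-0.  -0.  -2.2] rows>= 3.4
```

```bash
J="python3 -m jog"
$J '{"dp":[[0,0.1,4],[0,0.1,8],[0,0.1,11.5],[0,0.1,13.5],[0,0.1,14.4]],"dr":[[0,0,-1.7],[0,0,-1.7],[0,0,-1.7],[0,0,-1.7],[0,0,-1.7]],"grip":[8.5,8.5,8.5,8.5,8.5]}' 40 >/dev/null
$J '{"dp":[[0,0,0],[0,0,0],[0,0,0],[0,0,0],[0,0,0]],"dr":[[0,0,0],[0,0,0],[0,0,0],[0,0,0],[0,0,0]],"grip":[8.5,6,3,3,3]}' 40 >/dev/null
$J '{"dp":[[0,0,0],[0,0,0],[0,0,0],[0,0,0]],"dr":[[0,0,0],[0,0,0],[0,0,0],[0,0,0]],"grip":[3,3,3,3]}' 40
$J '{"dp":[[0,0,-1],[0,0,-3],[0,0,-6],[0,0,-9],[0,0,-10]],"dr":[[0,0,0],[0,0,0],[0,0,0],[0,0,0],[0,0,0]],"grip":[3,3,3,3,3]}' >/dev/null
$J '{"dp":[[0,0,0],[0,0,0],[0,0,0],[0,0,0],[0,0,0]],"dr":[[0,0,0],[0,0,0],[0,0,0],[0,0,0],[0,0,0]],"grip":[3,3,3,3,3]}'
python3 -c "
from h import *
look('hexagon',.116,(.452,.344),'w8')
plan(.6041,.0743,.107,141.3)"
```

```text
time_s: 21.33
tcp_pos: [0.4525, 0.3449, 0.0082]
tcp_rot: [3.139, 0.002, 2.715]
contact_force: [-0.5, -0.6, 5.7]
opening: 0.0386
grip_force: 39.9
time_s: 22.17
tcp_pos: [0.4509, 0.344, 0.1048]
tcp_rot: [-3.139, -0.002, 2.715]
contact_force: [0.6, -0.6, -0.3]
opening: 0.0385
grip_force: 40.7
hexagon t 22.1667 tcp [0.4509 0.344  0.1048] [-1.7987e+02 -1.0000e-01  1.5558e+02] -> [0.4505 0.3433] (70.0, 46.0) -45.71 area-c
dp [-25.09 -18.24  -0.2 ] dr [-0.1 -0.1 14.3] rows>= 7.4
```

View pics/w8.png

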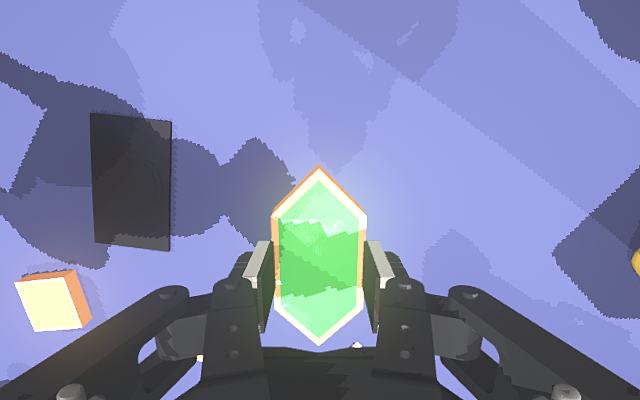

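```bash
python3 - <<'E'
from h import *
o=dict(tcp_pos=np.array([.4509,.344,.1048]),tcp_rot=np.radians([-179.87,-.1,155.58]))
cam=pose("wrist",o);im=cv2.imread("pics/w8.png");h=cv2.cvtColor(im,cv2.COLOR_BGR2HSV)
g=(h[...,0]>50)&(h[...,0]<85)&(h[...,1]>55);g[:165]=0;g[345:]=0;g[:,:270]=0;g[:,370:]=0
for v in(180,190,200,230,270,300,310,320,330):
    u=np.flatnonzero(g[v]);print(v,u.min() if len(u) else 0,u.max() if len(u) else 0)
rows=np.flatnonzero(g.any(1));print(rows.min(),rows.max())
for z in(.110,.116):
  P=toworld([(318,rows.min()),(319,rows.max())],z,cam);print(z,np.linalg.norm(P[0]-P[1]),P.mean(0))
print("tcp",o["tcp_pos"])
E
```

```text
180 0 0
190 308 328
200 298 338
230 279 357
270 270 363
300 281 355
310 286 350
320 298 338
330 310 327
181 337
0.11 0.07500854949876935 [0.45172717 0.34291498 0.11      ]
0.116 0.07176188191430685 [0.44913447 0.3440977  0.116     ]
tcp [0.4509 0.344  0.1048]
```

The hexagon is held straight, tips at (318,181) and (319,337). I'll carry it to its card.

```bash
J="python3 -m jog"
$J '{"dp":[[-1.6,-1.2,0],[-4,-2.9,0],[-7,-5.1,0],[-10,-7.3,0],[-13,-9.5,0]],"dr":[[0,0,0],[0,0,0],[0,0,0],[0,0,0],[0,0,0]],"grip":[3,3,3,3,3]}'>/dev/null
$J '{"dp":[[-3,-2.2,0],[-6,-4.4,0],[-9,-6.5,0],[-11,-8,0],[-12,-8.7,0]],"dr":[[0,0,0],[0,0,0],[0,0,0],[0,0,0],[0,0,0]],"grip":[3,3,3,3,3]}'>/dev/null
$J '{"dp":[[0,0,1],[0,0,3],[0,0,5],[0,0,6.5],[0,0,7.5]],"dr":[[0,0,3],[0,0,7],[0,0,11],[0,0,14],[0,0,14.3]],"grip":[3,3,3,3,3]}'>/dev/null
$J '{"dp":[[0,0,0],[0,0,0],[0,0,0],[0,0,0],[0,0,0]],"dr":[[0,0,0],[0,0,0],[0,0,0],[0,0,0],[0,0,0]],"grip":[3,3,3,3,3]}'
$J '{"dp":[[0,0,0],[0,0,0],[0,0,0]],"dr":[[0,0,0],[0,0,0],[0,0,0]],"grip":[3,3,3]}'
python3 -c "
from h import *
plan(.6032,.0750,.0125,141.3)"
```

```text
time_s: 23.88
tcp_pos: [0.6047, 0.0755, 0.0324]
tcp_rot: [3.14, 0.001, 2.466]
contact_force: [-0.3, -0.4, -1.4]
opening: 0.0383
grip_force: 40.7
time_s: 24.13
tcp_pos: [0.6042, 0.0754, 0.0317]
tcp_rot: [3.141, 0.0, 2.466]
contact_force: [-0.4, 0.3, -1.2]
opening: 0.0384
grip_force: 40.7
dp [ 0.05 -0.09  1.92] dr [ 0.  0. -0.] rows>= 0.5
```

```bash
J="python3 -m jog"
$J '{"dp":[[0,-0.05,0.5],[0,-0.05,1],[0,-0.05,1.5],[0,-0.05,1.8],[0,-0.05,1.8]],"dr":[[0,0,0],[0,0,0],[0,0,0],[0,0,0],[0,0,0]],"grip":[3,3,3,3,3]}'
$J '{"dp":[[0,0,0],[0,0,0],[0,0,0.1],[0,0,0.1],[0,0,0.1]],"dr":[[0,0,0],[0,0,0],[0,0,0],[0,0,0],[0,0,0]],"grip":[3,3,3,3,3]}'
python3 -c "
from h import *
plan(.6032,.0750,.0112,141.3)"
```

```text
time_s: 24.55
tcp_pos: [0.603, 0.0749, 0.0121]
tcp_rot: [-3.14, -0.002, 2.466]
contact_force: [-0.6, -0.6, -1.0]
opening: 0.0384
grip_force: 40.7
time_s: 24.97
tcp_pos: [0.6038, 0.075, 0.0125]
tcp_rot: [3.141, 0.0, 2.466]
contact_force: [-0.1, -0.1, -1.3]
opening: 0.038
grip_force: 40.7
dp [ 0.05 -0.03  0.13] dr [ 0.  0. -0.] rows>= 0.0
```

```bash
J="python3 -m jog"
$J '{"dp":[[0,0,0.05],[0,0,0.1],[0,0,0.15],[0,0,0.15],[0,0,0.15]],"dr":[[0,0,0],[0,0,0],[0,0,0],[0,0,0],[0,0,0]],"grip":[3,3,3,3,3]}'
$J '{"dp":[[0,0,0.05],[0,0,0.05],[0,0,0.05]],"dr":[[0,0,0],[0,0,0],[0,0,0]],"grip":[3,3,3]}'
```

```text
time_s: 25.38
tcp_pos: [0.6038, 0.075, 0.0113]
tcp_rot: [3.141, 0.0, 2.466]
contact_force: [-0.9, -0.5, 3.6]
opening: 0.0382
grip_force: 41.3
time_s: 25.63
tcp_pos: [0.6038, 0.075, 0.0112]
tcp_rot: [3.141, 0.0, 2.466]
contact_force: [-3.3, -0.9, 7.4]
opening: 0.0386
grip_force: 41.7
```

In contact. Release, rise and check.

```bash
J="python3 -m jog"
$J '{"dp":[[0,0,-0.05],[0,0,-0.05],[0,0,-0.05],[0,0,-0.05],[0,0,-0.05]],"dr":[[0,0,0],[0,0,0],[0,0,0],[0,0,0],[0,0,0]],"grip":[3,4.5,6,8.5,8.5]}'
$J '{"dp":[[0,0,0],[0,0,-1],[0,0,-4],[0,0,-8],[0,0,-12]],"dr":[[0,0,0],[0,0,0],[0,0,0],[0,0,0],[0,0,0]],"grip":[8.5,8.5,8.5,8.5,8.5]}'>/dev/null
$J '{"dp":[[0,0,-2],[0,0,-2],[0,0,-2],[0,0,-2],[0,0,-2]],"dr":[[0,0,0],[0,0,0],[0,0,0],[0,0,0],[0,0,0]],"grip":[8.5,8.5,8.5,8.5,8.5]}'>/dev/null
$J '{"dp":[[0,0,0],[0,0,0],[0,0,0]],"dr":[[0,0,0],[0,0,0],[0,0,0]],"grip":[8.5,8.5,8.5]}'
python3 -c "
from h import *
look('hexagon',.017,(.604,.074),'w9');look('white',.003,(.604,.074));plan(.4365,.108,.15,163.4)"
```

```text
time_s: 26.05
tcp_pos: [0.6037, 0.075, 0.0106]
tcp_rot: [-3.142, -0.0, 2.466]
contact_force: [-0.3, 0.4, -0.0]
opening: 0.0791
grip_force: 0.0
time_s: 27.13
tcp_pos: [0.6034, 0.075, 0.1499]
tcp_rot: [-3.141, -0.001, 2.466]
contact_force: [0.4, -0.1, -0.3]
opening: 0.085
grip_force: 0.0
hexagon t 27.1333 tcp [0.6034 0.075  0.1499] [-1.7995e+02 -7.0000e-02  1.4128e+02] -> [0.6037 0.0738] (73.0, 35.4) -42.0 area-c
white t 27.1833 tcp [0.6035 0.075  0.1502] [-1.7996e+02 -5.0000e-02  1.4128e+02] -> [0.6036 0.0746] (100.4, 61.1) -38.71 area-c
dp [15.1  -7.87  0.05] dr [ -0.   -0.  -22.1] rows>= 4.1
```

View pics/w9.png

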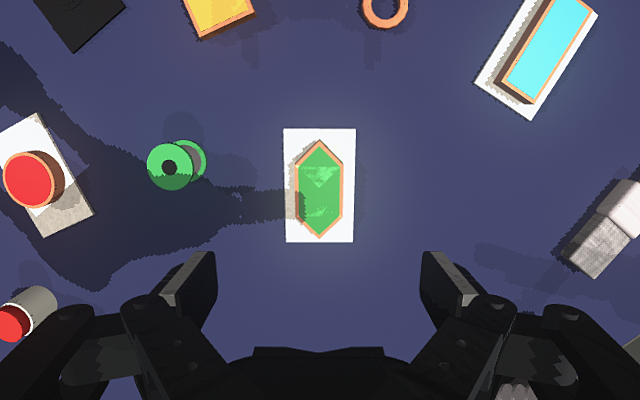

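The hexagon at (320,188) sits centred and parallel on its card at (320,186), about 1 mm off. Its -42° reading comes from the finger shadow; the tips are vertically in line with the card. Next is the square.

```bash
J="python3 -m jog"
$J '{"dp":[[15.1,-7.9,0],[15.1,-7.9,0],[15.1,-7.9,0],[15.1,-7.9,0],[15.1,-7.9,0]],"dr":[[0,0,-22.1],[0,0,-22.1],[0,0,-22.1],[0,0,-22.1],[0,0,-22.1]],"grip":[8.5,8.5,8.5,8.5,8.5]}'>/dev/null
$J '{"dp":[[0,0,0],[0,0,0],[0,0,0],[0,0,0],[0,0,0]],"dr":[[0,0,0],[0,0,0],[0,0,0],[0,0,0],[0,0,0]],"grip":[8.5,8.5,8.5,8.5,8.5]}'
python3 -c "
from h import *
r=look('square',.014,(.4365,.108),'w10')
plan(*r[0],.007,90+(r[2]%90))"
```

```text
time_s: 28.07
tcp_pos: [0.4376, 0.1075, 0.1507]
tcp_rot: [3.141, 0.0, 2.851]
contact_force: [-0.1, -0.8, -0.5]
opening: 0.0848
grip_force: 0.0
square t 28.0667 tcp [0.4376 0.1075 0.1507] [1.7999e+02 1.0000e-02 1.6334e+02] -> [0.4374 0.1067] (41.3, 41.3) -16.64 area-c
dp [-0.03 -0.08 14.36] dr [ 0. -0. -0.] rows>= 3.4
```

View pics/w10.png

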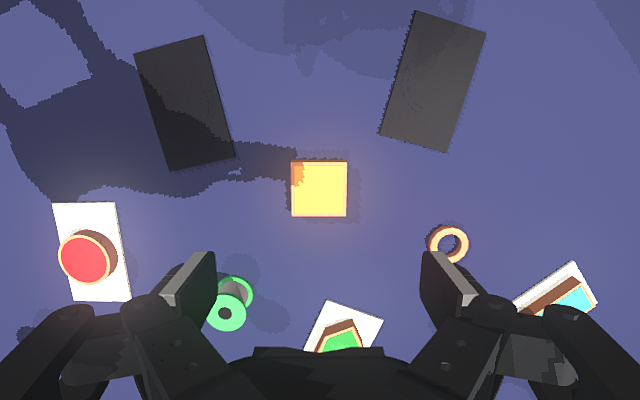

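The square at (319,188) is centred and aligned, with nothing within the fingers' reach. Now the grasp.

```bash
J="python3 -m jog"
$J '{"dp":[[0,-0.05,4],[0,-0.05,8],[0,-0.05,11.5],[0,-0.05,13.5],[0,-0.05,14.4]],"dr":[[0,0,0],[0,0,0],[0,0,0],[0,0,0],[0,0,0]],"grip":[8.5,8.5,8.5,8.5,8.5]}' 40 >/dev/null
$J '{"dp":[[0,0,0],[0,0,0],[0,0,0],[0,0,0],[0,0,0]],"dr":[[0,0,0],[0,0,0],[0,0,0],[0,0,0],[0,0,0]],"grip":[8.5,6,3.5,3.5,3.5]}' 40 >/dev/null
$J '{"dp":[[0,0,0],[0,0,0],[0,0,0],[0,0,0]],"dr":[[0,0,0],[0,0,0],[0,0,0],[0,0,0]],"grip":[3.5,3.5,3.5,3.5]}' 40
$J '{"dp":[[0,0,-1],[0,0,-3],[0,0,-6],[0,0,-9],[0,0,-10]],"dr":[[0,0,0],[0,0,0],[0,0,0],[0,0,0],[0,0,0]],"grip":[3.5,3.5,3.5,3.5,3.5]}' >/dev/null
$J '{"dp":[[0,0,0],[0,0,0],[0,0,0],[0,0,0],[0,0,0]],"dr":[[0,0,0],[0,0,0],[0,0,0],[0,0,0],[0,0,0]],"grip":[3.5,3.5,3.5,3.5,3.5]}'
python3 -c "
from h import *
look('square',.111,(.4374,.1067),'w11')
plan(.4484,-.3460,.107,165.6)"
```

```text
time_s: 29.28
tcp_pos: [0.4375, 0.1074, 0.0085]
tcp_rot: [3.14, 0.003, 2.852]
contact_force: [-1.5, -0.8, 6.8]
opening: 0.0439
grip_force: 39.6
time_s: 30.12
tcp_pos: [0.4357, 0.1072, 0.1059]
tcp_rot: [-3.141, -0.002, 2.852]
contact_force: [-0.1, -0.0, -1.1]
opening: 0.044
grip_force: 41.1
square t 30.1167 tcp [0.4357 0.1072 0.1059] [-1.7996e+02 -1.2000e-01  1.6338e+02] -> [0.4498 0.1022] (41.0, 11.8) 73.43 area-c
dp [-14.17 -43.07  -0.11] dr [-0.  -0.1 -2.2] rows>= 10.9
```

View pics/w11.png

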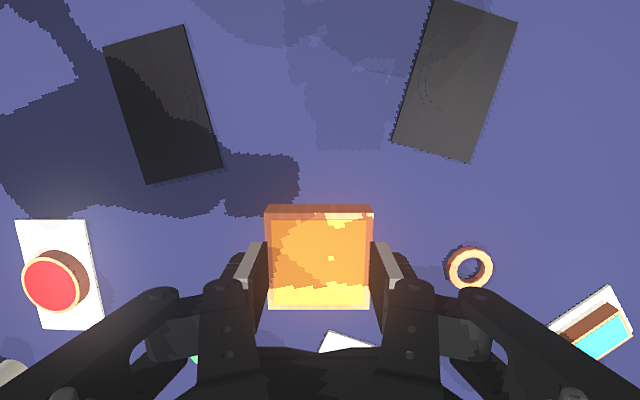

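```bash
python3 - <<'E'
from h import *
o=dict(tcp_pos=np.array([.4357,.1072,.1059]),tcp_rot=np.radians([-179.96,-.12,163.38]))
cam=pose("wrist",o);im=cv2.imread("pics/w11.png")
print([(v,im[v,300].tolist()) for v in list(range(202,224,2))+list(range(300,316,2))])
for z in(.1114,.110):
  P=toworld([(319,213),(319,310)],z,cam);print(z,np.linalg.norm(P[0]-P[1]),P.mean(0))
E
```

```text
[(202, [165, 113, 120]), (204, [99, 98, 144]), (206, [72, 94, 151]), (208, [73, 95, 151]), (210, [74, 96, 151]), (212, [74, 99, 155]), (214, [94, 129, 206]), (216, [92, 126, 202]), (218, [103, 138, 222]), (220, [88, 170, 248]), (222, [92, 183, 251]), (300, [138, 252, 255]), (302, [137, 252, 255]), (304, [147, 246, 255]), (306, [167, 226, 255]), (308, [166, 235, 255]), (310, [162, 102, 107]), (312, [163, 117, 128]), (314, [162, 117, 126])]
0.1114 0.04649062914311539 [0.43603247 0.10660953 0.1114    ]
0.11 0.04696110660625182 [0.43666548 0.10642368 0.11      ]
```

```bash
J="python3 -m jog"
$J '{"dp":[[-0.5,-1.5,0],[-1.3,-4,0],[-2.4,-7.3,0],[-3.6,-11,0],[-4.9,-15,0]],"dr":[[0,0,0],[0,0,0],[0,0,0],[0,0,0],[0,0,0]],"grip":[3.5,3.5,3.5,3.5,3.5]}'>/dev/null
$J '{"dp":[[-1.3,-4,0],[-2.6,-8,0],[-3.9,-12,0],[-4.9,-15,0],[-5.9,-18,0]],"dr":[[0,0,0],[0,0,0],[0,0,0],[0,0,0],[0,0,0]],"grip":[3.5,3.5,3.5,3.5,3.5]}'>/dev/null
$J '{"dp":[[-1,-3,0],[-2,-6,0],[-2.8,-8.5,0],[-3.3,-10,0],[-3.3,-10,0]],"dr":[[0,0,0],[0,0,-1],[0,0,-2.2],[0,0,-2.2],[0,0,-2.2]],"grip":[3.5,3.5,3.5,3.5,3.5]}'>/dev/null
$J '{"dp":[[0,0,1],[0,0,3],[0,0,5],[0,0,6.5],[0,0,7.5]],"dr":[[0,0,0],[0,0,0],[0,0,0],[0,0,0],[0,0,0]],"grip":[3.5,3.5,3.5,3.5,3.5]}'>/dev/null
$J '{"dp":[[0,0,0],[0,0,0],[0,0,0],[0,0,0],[0,0,0]],"dr":[[0,0,0],[0,0,0],[0,0,0],[0,0,0],[0,0,0]],"grip":[3.5,3.5,3.5,3.5,3.5]}'
$J '{"dp":[[0,0,0],[0,0,0],[0,0,0]],"dr":[[0,0,0],[0,0,0],[0,0,0]],"grip":[3.5,3.5,3.5]}'
python3 -c "
from h import *
plan(.4479,-.3457,.0125,165.6)"
```

```text
time_s: 32.25
tcp_pos: [0.4489, -0.345, 0.0328]
tcp_rot: [-3.141, 0.002, 2.89]
contact_force: [-0.2, 0.3, -0.5]
opening: 0.0441
grip_force: 41.1
time_s: 32.5
tcp_pos: [0.4485, -0.3448, 0.0321]
tcp_rot: [-3.141, 0.0, 2.89]
contact_force: [-1.0, -0.3, -1.1]
opening: 0.0439
grip_force: 41.1
dp [ 0.04 -0.1   1.96] dr [-0.  0. -0.] rows>= 0.5
```

```bash
J="python3 -m jog"
$J '{"dp":[[0,-0.1,0.5],[0,-0.1,1],[0,-0.1,1.5],[0,-0.1,1.9],[0,-0.1,1.9]],"dr":[[0,0,0],[0,0,0],[0,0,0],[0,0,0],[0,0,0]],"grip":[3.5,3.5,3.5,3.5,3.5]}'
$J '{"dp":[[0,0,0],[0,0,0],[0,0,0.1],[0,0,0.1],[0,0,0.1]],"dr":[[0,0,0],[0,0,0],[0,0,0],[0,0,0],[0,0,0]],"grip":[3.5,3.5,3.5,3.5,3.5]}'
$J '{"dp":[[0,0,0.03],[0,0,0.05],[0,0,0.05]],"dr":[[0,0,0],[0,0,0],[0,0,0]],"grip":[3.5,3.5,3.5]}'
```

```text
time_s: 32.92
tcp_pos: [0.4479, -0.3454, 0.0119]
tcp_rot: [3.141, -0.001, 2.89]
contact_force: [-0.3, 0.2, 0.1]
opening: 0.0439
grip_force: 41.1
time_s: 33.33
tcp_pos: [0.4482, -0.3457, 0.0118]
tcp_rot: [3.141, 0.0, 2.89]
contact_force: [0.1, -1.1, -0.3]
opening: 0.0441
grip_force: 41.1
time_s: 33.58
tcp_pos: [0.4482, -0.3457, 0.0116]
tcp_rot: [3.142, 0.0, 2.89]
contact_force: [-1.6, -0.0, 3.4]
opening: 0.0443
grip_force: 41.5
```

```bash
J="python3 -m jog"
$J '{"dp":[[0,0,0.05],[0,0,0.05],[0,0,0.05]],"dr":[[0,0,0],[0,0,0],[0,0,0]],"grip":[3.5,3.5,3.5]}'
$J '{"dp":[[0,0,-0.05],[0,0,-0.05],[0,0,-0.05],[0,0,-0.05],[0,0,-0.05]],"dr":[[0,0,0],[0,0,0],[0,0,0],[0,0,0],[0,0,0]],"grip":[3.5,5,6.5,8.5,8.5]}'>/dev/null
$J '{"dp":[[0,0,0],[0,0,-1],[0,0,-4],[0,0,-8],[0,0,-12]],"dr":[[0,0,0],[0,0,0],[0,0,0],[0,0,0],[0,0,0]],"grip":[8.5,8.5,8.5,8.5,8.5]}'>/dev/null
$J '{"dp":[[0,0,-2],[0,0,-2],[0,0,-2],[0,0,-2],[0,0,-2]],"dr":[[0,0,0],[0,0,0],[0,0,0],[0,0,0],[0,0,0]],"grip":[8.5,8.5,8.5,8.5,8.5]}'>/dev/null
$J '{"dp":[[0,0,0],[0,0,0],[0,0,0]],"dr":[[0,0,0],[0,0,0],[0,0,0]],"grip":[8.5,8.5,8.5]}'
python3 - <<'E'
from h import *
look('square',.017,(.4484,-.346),'w12');look('white',.003,(.4484,-.346))
f=np.load("top0.npz");im,d=ctrl.grab_frame("top");cv2.imwrite("pics/top1.png",cv2.resize(im[130:250,160:460],(800,320),interpolation=2))
E
```

```text
time_s: 33.83
tcp_pos: [0.4483, -0.3457, 0.0116]
tcp_rot: [-3.141, 0.0, 2.89]
contact_force: [-2.2, 1.7, 7.4]
opening: 0.044
grip_force: 42.0
time_s: 35.33
tcp_pos: [0.448, -0.3454, 0.1505]
tcp_rot: [3.141, -0.001, 2.89]
contact_force: [0.7, -0.2, 0.3]
opening: 0.085
grip_force: 0.0
square t 35.3333 tcp [ 0.448  -0.3454  0.1505] [ 1.7995e+02 -8.0000e-02  1.6558e+02] -> [ 0.4481 -0.3463] (40.5, 40.0) 75.61 area-c
white t 35.3833 tcp [ 0.4481 -0.3455  0.1507] [ 1.7996e+02 -6.0000e-02  1.6558e+02] -> [ 0.4486 -0.3462] (101.6, 61.5) -14.13 area-c
```

View pics/w12.png

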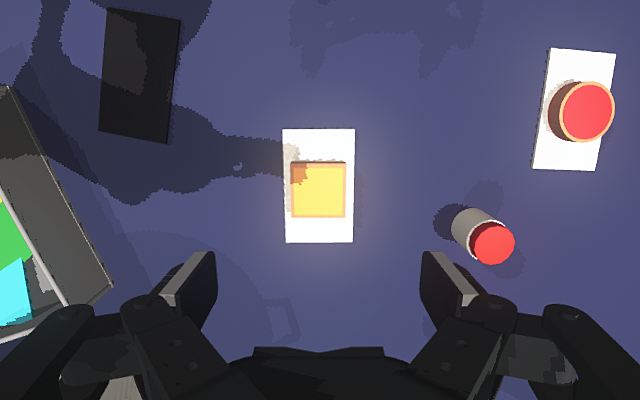

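View pics/top1.png

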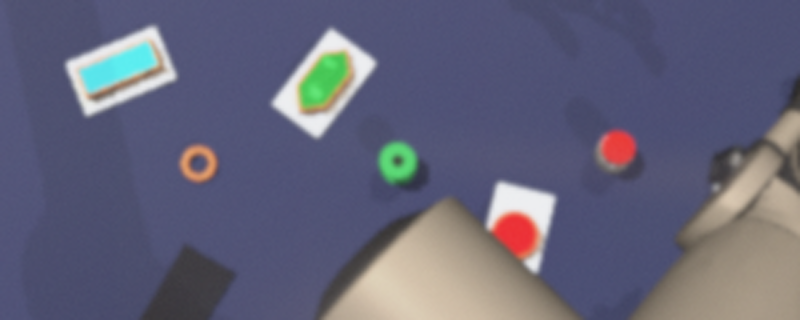

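All four pieces are on their cards: the square is at (319,189) in the wrist picture, and the strip, hexagon and disc show in the top crop. The spool (398,160) and pot (617,150) haven't moved, and the arm is clear. Handing in.

```bash
python3 -c "
from plant import ctrl
print(ctrl.sign_off())"
```

```text
the job is handed in; nothing more can be done
None
```

All four glass pieces lie on their matching cards, each centred to about 1 mm by the wrist camera (hexagon's turn judged by eye); the spool and pot did not move, and I handed the job in at about 35 s.

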